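# Push the spacer block into the jaw gap of the clamping jig

### The arm

A 6-joint arm with a two-finger parallel gripper is mounted at the origin on a cart in front of the work surface, level with it; the furniture and walls round the work are solid. World frame = base frame: x ahead of the robot, y to its left, z up, the work surface at z = 0. Lengths are in m, angles in rad, forces in N, time in s.
With the tool pointing down it reaches from about 0.325 to 0.9 m from the base axis. Payload 6.1 kg.
Tool frame: the origin (TCP) lies at the very end of the fingers, on their centre line; the grasp point (between the pads) lies 19 mm behind it; z points along the fingers, x is the direction in which the jaws open and shut, and the axes are right-handed (so a half turn about z gives the same grasp; the last joint's range is limited). The gripper opens to 87 mm and grips with 3 to 60 N. Pads are 19 mm wide; open, the fingers measure 117 mm over their backs; the gripper's body (75 mm by 190 mm) begins 51 mm behind the grasp point.
Start: joints at [1.163, 0.22, 1.526, -0, 1.395, -0.126], TCP at [0.174, 0.6, 0.223] pointing down, gripper open.
Joint ranges: [-2.98, 2.98], [-0.91, 2.08], [0.09, 2.57], [-1.24, 4.39], [0.2, 2.65], [-2.68, 2.68]. Speed limits (rad/s): [2.57, 2.57, 3.01, 3.14, 3.14, 3.14].

### API

Orientations are given as a unit quaternion [x, y, z, w].
In Python, from bench import arm, optics, job, find_in, cut_out gives the robot as it stands. The module is installed in compiled form; this text tells all that it offers.
- The arm moves only by the tool play_rows, never from a script. Its argument "rows" is a list that holds one entry, the list of rows, each a list of 7 numbers: the turn, a rotation vector about the tool's x, y, z in rad, then the shift along the tool's x, y, z in mm, then the finger opening in mm, from 0 to 87. A call has exactly 10 rows; each row is the pose to reach, as a shift and turn from the pose commanded when the call began, along the tool's axes at that moment; what a row does not reach only later rows make up. A row lasts 1/8 s, in which the tool goes at most 62.5 mm and 10.7 degrees, less where a joint would pass 70% of its speed; a pose out of reach is approached as far as the arm can. A call with a gripper value outside its range is refused whole. The fingers move at their own pace and stop on an object; "newtons" is the grip in N (left out, the last holds). Time passes only in rows, so rows that repeat a pose let the fingers close, or fill a call up. It gives the time, the measured TCP pose, the force and the opening at its end, in the units of the state.
- arm.state(): the state, without advancing time (a new reading comes with each control period).
- optics.get_image(name): name is "side" or "top"; returns a dict with "pixels" (420x560x3 uint8, red, green, blue), "fx", "fy", "cx", "cy" (pixels), "extrinsics" (4x4, takes a point from world to camera coordinates). Camera axes: x right, y down, z forward; pixel columns grow to the right and rows downward; lengths in m; the calibration is good to about 2 mm. A picture is of the moment at which its call begins. There is no depth.
- job.hand_in(): hands the job in, once; it reports no verdict.
Trained networks look in a picture, given as the dict that the camera call returned (one of the last four; its "shot" number tells which), for a name from the list of things; names that differ only in an ending like _2 or _b are one class to them, and where a whole thing is asked for, a point or a joint stands for the part that bears it (a point fixed in the world has none). Each returns a list of dicts, best first, with "score" (0 to 1); they miss things now and then, are a little off and sometimes report something else, mostly with a low value. They report only what shows in the picture. A call takes as long as a camera call.
- find_in(picture, thing): "rect" ([centre column, centre row, width, height] in pixels, round what is visible of it).
- cut_out(picture, thing): "region" (420x560 bool, what is visible of it) and "rect" ([centre column, centre row, width, height] in pixels, round what is visible of it).
The state is a dict: "clock": time; "joint_positions": joint angles; "qvel": joint speeds; "tau": joint torques, N m; "tcp_pos": TCP position; "tcp_rot": TCP orientation; "ft_force": force on the tool from outside, world axes, zero at the start; "wrist_torque": the same for the moment, N m; "gripper_width": opening from 0.0 (shut) to 1.0 (fully open).
Only numpy, scipy, OpenCV 4.12 (cv2) and the standard library are available. Lean on these libraries where they do the work, as an engineer would, in place of code of your own. Each camera call takes 0.05 s, during which the arm holds its last target.

### The job

The clamping jig needs its spacer before the jaws are loaded: take the orange spacer block (the thin one), push it upright, grip lines uppermost, down into the gap between the two steel jaws until it stands on the jig's base plate, about centred along the jaws, and let go. Guide it in with the gripper rather than dropping it in from above, and leave the blue and the grey spacer where they stand.

Things in the scene. Friction and masses are not known exactly. Their poses are not given: they have to be found in the camera images.
- jig: Fixed jig: aluminium plate 110 (x) x 150 (y) x 8 mm with two steel jaws. Origin: centre of plate's underside, on the worktop, below the gap's middle. Gap runs along x between inner faces y = -13 and +13; floor = plate top, 8 mm up. Jaws 50 long (x), 28 thick, tops 40 mm above worktop; top 12 mm of inner faces bevelled to a 42 mm mouth. Knobs reach y = +-66, 32 mm high.
- spacer_orange: The spacer to insert: orange block 50 (x) x 20 (y, thickness) x 72 mm high, 0.12 kg, standing upright on the worktop. Origin: centre of its underside, z up. Black grip lines across the upper part of both broad faces: grip there, across the thickness. Goes in with its x along the jig's x, either way round; seated, it stands out 40 mm above the jaws.
- spacer_blue: Bystander: blue spacer block of the same form, 50 x 32 x 72 mm, too thick for the gap. Origin at the centre of its underside.
- spacer_grey: Bystander: grey spacer block of the same form, 50 x 44 x 72 mm, too thick for the gap. Origin at the centre of its underside.

How it is judged:
On the way:
1. the gripper touches the orange spacer while its foot is between the jaws, less than 24 mm above the jig's plate (z of spacer_orange in the frame of jig below 0.032 m and horizontal distance between spacer_orange and jig below 0.02 m and contact force between the fingers and spacer_orange above 0.3 N), for 0.1 s.
At the end, for the whole second after the job is handed in: The orange spacer stands at rest and upright (within 10 degrees) in the gap, its underside within 4 mm of the jig's plate, its middle within 16 mm of the middle of the gap and turned less than 15 degrees from it; it has been let go (z of spacer_orange in the frame of jig between 0.004 and 0.012 m and horizontal distance between spacer_orange and jig below 0.016 m and angle between the x axis of spacer_orange and the x axis of jig, either way round below 0.26 rad and angle between spacer_orange's own z axis and vertical below 0.17 rad and linear speed of spacer_orange below 0.02 m/s); the robot touches nothing.
It fails at once if the blue spacer is moved more than 30 mm or knocked over (distance of spacer_blue from where it was at the start of the episode above 0.03 m or angle between spacer_blue's own z axis and vertical above 0.5 rad).
It fails at once if the grey spacer is moved more than 30 mm or knocked over (distance of spacer_grey from where it was at the start of the episode above 0.03 m or angle between spacer_grey's own z axis and vertical above 0.5 rad).
It also fails if it takes over 38 s, if anything falls off the work surface, if the arm or the gripper's body presses on something with over 40 N, if the wrist force passes 120 N, or if a joint passes its speed limit or range.

## Working session

There is one attempt and no reset: what is moved stays moved. The work goes in short steps, Python scripts to look and compute and a tool call to move; the robot and the scene stay as the last step left them, time stands still between calls to the robot, and variables do not carry over. Pictures are saved under pics/ and viewed, and the job is handed in when it is done.

Besides the shell and the picture viewer there is one more tool, called after "Call:" as name([rows], argument=value, ...), one row to a line, values as JSON. play_rows: Moves the arm, as the interface text tells. Its arguments: {"type":"object","properties":{"rows":{"type":"array"},"newtons":{"type":"number"}},"required":["rows"]}

```bash
mkdir -p pics
cat > h.py <<'E'
from bench import arm, optics, job, find_in, cut_out
import numpy as np, cv2
def proj(p,P):
    q=p['extrinsics']@np.append(P,1); return np.array([p['fx']*q[0]/q[2]+p['cx'],p['fy']*q[1]/q[2]+p['cy']])
def ray(p,uv,z):
    E=np.array(p['extrinsics']);R=E[:3,:3];t=E[:3,3];c=-R.T@t
    d=R.T@np.array([(uv[0]-p['cx'])/p['fx'],(uv[1]-p['cy'])/p['fy'],1]); return c+d*(z-c[2])/d[2]
E
python3 - <<'E'
from h import *
s=arm.state();print({k:np.round(v,3) for k,v in s.items()})
for n in("side","top"):
    p=optics.get_image(n);cv2.imwrite(f'pics/{n}0.png',np.ascontiguousarray(p['pixels'][:,:,::-1]))
    print(n,p['fx'],p['cx'],p['cy'],np.round(p['extrinsics'],3).tolist())
    E=np.array(p['extrinsics']);print('cam',-E[:3,:3].T@E[:3,3])
    for t in['jig','spacer_orange','spacer_blue','spacer_grey']:
        for r in cut_out(p,t)[:2]:
            print(t,r['score'],np.round(r['rect']),r['region'].sum())
            if r['score']>.4: np.save(f'{n}_{t}.npy',r['region'])
E
```

```text
{'clock': np.float64(0.0), 'joint_positions': array([ 1.163,  0.221,  1.528, -0.   ,  1.395, -0.126]), 'qvel': array([-0.001, -0.002, -0.002, -0.   , -0.001, -0.001]), 'tau': array([-1.0000e-03, -4.9460e+01, -3.8738e+01,  7.0000e-02,  5.7000e-02,
       -0.0000e+00]), 'tcp_pos': array([0.174, 0.6  , 0.221]), 'tcp_rot': array([ 0.799,  0.601, -0.001,  0.   ]), 'ft_force': array([ 0.255, -0.635,  0.701]), 'wrist_torque': array([ 0.032, -0.015,  0.006]), 'gripper_width': np.float64(1.002)}
side 439.45712948844675 284.9530727395829 202.95655531864094 [[-0.965, -0.261, 0.007, 0.491], [-0.164, 0.587, -0.793, 0.106], [0.202, -0.767, -0.609, 0.793], [0.0, 0.0, 0.0, 1.0]]
cam [0.33109652 0.67361049 0.56330095]
jig 0.82 [302. 163.  65.  44.] 1817
spacer_orange 0.88 [265. 239.  32.  37.] 1093
spacer_blue 0.6 [225. 273.  35.  46.] 1476
spacer_grey 0.82 [287. 209.  33.  46.] 1192
top 491.4505156760862 276.0587125086208 200.61882340630214 [[-0.025, -0.999, -0.045, 0.057], [-0.981, 0.033, -0.191, 0.507], [0.193, 0.039, -0.98, 0.818], [0.0, 0.0, 0.0, 1.0]]
cam [0.34160954 0.00779577 0.90149521]
jig 0.81 [404. 198. 101.  90.] 4794
spacer_orange 0.59 [236. 202.  22.  32.] 455
spacer_blue 0.6 [178. 182.  33.  38.] 848
spacer_grey 0.72 [284. 208.  33.  40.] 928
```

```bash
python3 -c "
import cv2
for n in('side','top'):
    i=cv2.imread(f'pics/{n}0.png');
    c=i[110:330,160:420] if n=='side' else i[110:300,140:480]
    cv2.imwrite(f'pics/{n}0z.png',cv2.resize(c,None,fx=2.3,fy=2.3,interpolation=cv2.INTER_CUBIC))"
```

```text
(no output)
```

View pics/top0.png

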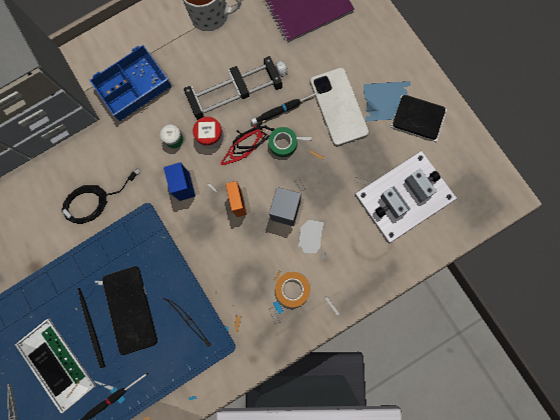

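View pics/side0.png

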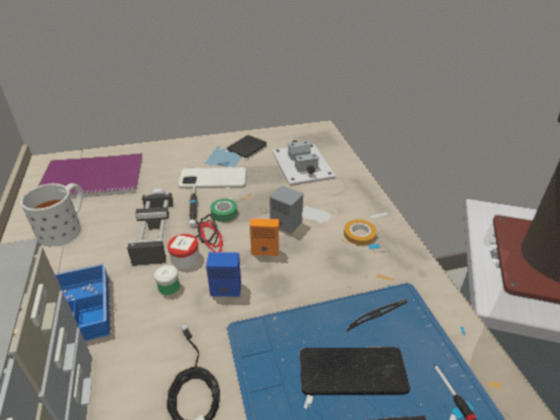

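```bash
ls -la pics
```

```text
total 1408
drwxr-xr-x 2 agent agent   4096 Dec  6 01:19 .
drwxr-xr-x 3 agent agent   4096 Dec  6 01:19 ..
-rw-r--r-- 1 agent agent 350123 Dec  6 01:19 side0.png
-rw-r--r-- 1 agent agent 335901 Dec  6 01:19 side0z.png
-rw-r--r-- 1 agent agent 340319 Dec  6 01:19 top0.png
-rw-r--r-- 1 agent agent 396509 Dec  6 01:19 top0z.png
```

View pics/top0z.png

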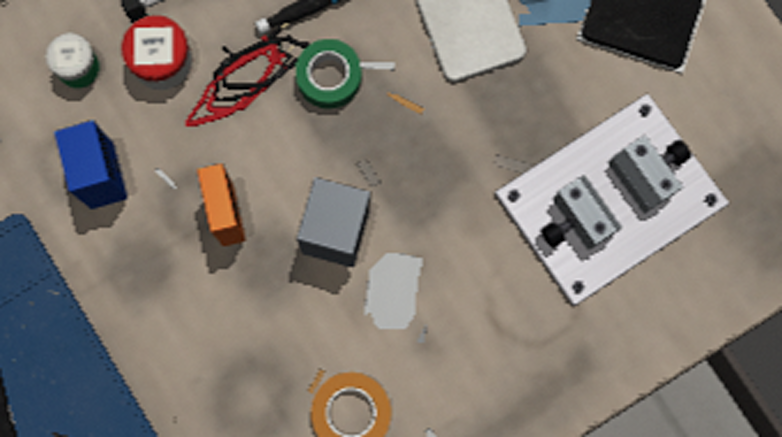

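View pics/side0z.png

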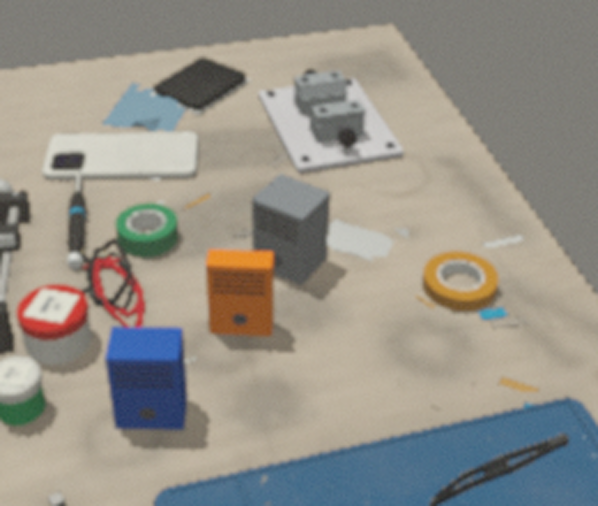

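The top view shows blue, orange and grey spacers at (178,182), (236,200) and (284,206), and the jig at about (405,197). All are unobstructed. Next I'll fit poses to the masks from both views.

```bash
cat > fit.py <<'E'
from h import *
from scipy.optimize import minimize
def box(dx,dy,z0,z1,cx=0,cy=0): return np.array([[cx+a*dx/2,cy+b*dy/2,z] for a in(-1,1) for b in(-1,1) for z in(z0,z1)])
PARTS={'spacer_orange':[box(.05,.02,0,.072)],'spacer_blue':[box(.05,.032,0,.072)],'spacer_grey':[box(.05,.044,0,.072)],
'jig':[box(.11,.15,0,.008),box(.05,.028,.008,.04,0,.027),box(.05,.028,.008,.04,0,-.027)]}
S=4
def sil(p,name,q):
    m=np.zeros((420*S,560*S),np.uint8);c,s=np.cos(q[2]),np.sin(q[2])
    for B in PARTS[name]:
        W=B.copy();W[:,0]=q[0]+c*B[:,0]-s*B[:,1];W[:,1]=q[1]+s*B[:,0]+c*B[:,1]
        if len(q)>3: W[:,2]+=q[3]
        uv=np.array([proj(p,w) for w in W]);h=cv2.convexHull(((uv+.5)*S*16).astype(np.int32))
        cv2.fillConvexPoly(m,h,1,shift=4)
    return cv2.resize(m.astype(np.float32),(560,420),interpolation=cv2.INTER_AREA)
def fit(name,views,q0):
    f=lambda q:sum(np.abs(sil(p,name,q)-r).sum()/r.sum() for p,r in views)
    best=None
    for y in np.arange(q0[2]-.5,q0[2]+.51,.25):
        a=np.array([q0[0],q0[1],y]);sx=np.array([a,a+[.01,0,0],a+[0,.01,0],a+[0,0,.15]])
        r=minimize(f,a,method='Nelder-Mead',options=dict(initial_simplex=sx,xatol=1e-4,fatol=1e-4))
        if best is None or r.fun<best.fun: best=r
    return best
E
cat > m.py <<'E'
from fit import *
ps={n:optics.get_image(n) for n in('side','top')}
g={}
for t in PARTS:
    v={n:cut_out(ps[n],t)[0]['region'] for n in ps}
    np.savez(f'{t}.npz',**v)
    c=np.argwhere(v['top']).mean(0)[::-1]; b=ray(ps['top'],c,.036 if t!='jig' else .012)
    (w,h),a=cv2.minAreaRect(np.argwhere(v['top'])[:,::-1].astype(np.int32))[1:]
    for sel in(('top','side'),('top',),('side',)):
        best=min((fit(t,[(ps[n],v[n].astype(np.float32)) for n in sel],[b[0],b[1],y0]) for y0 in((0,1.57) if len(sel)==2 else (g[t],))),key=lambda r:r.fun)
        if len(sel)==2:g[t]=best.x[2]
        print(t,sel,np.round(best.x,4),round(best.fun,3))
    if 1:
        for n in ps:
            im=ps[n]['pixels'];q=best.x
E
time python3 m.py
```

```text
spacer_orange ('top', 'side') [0.5179 0.1139 0.2685] 0.213
spacer_orange ('top',) [0.5168 0.1132 0.2603] 0.105
spacer_orange ('side',) [0.5179 0.1155 0.2801] 0.087
spacer_blue ('top', 'side') [0.5541 0.2178 0.2717] 0.151
spacer_blue ('top',) [0.5533 0.2171 0.273 ] 0.086
spacer_blue ('side',) [0.5534 0.2195 0.2793] 0.038
spacer_grey ('top', 'side') [ 0.501   0.0256 -0.2906] 0.22
spacer_grey ('top',) [ 0.5     0.0254 -0.2859] 0.108
spacer_grey ('side',) [ 0.5013  0.0274 -0.3329] 0.095
jig ('top', 'side') [ 0.5199 -0.1953  0.5459] 0.108
jig ('top',) [ 0.5196 -0.1951  0.5458] 0.019
jig ('side',) [ 0.5223 -0.1968  0.5217] 0.08
real	2m45.793s
user	2m9.692s
sys	1m2.517s
```

Call:
play_rows([
  [[0,0,0.15,-30,37,5,50],[0,0,0.3,-60,74,10,50],[0,0,0.45,-90,111,15,50],[0,0,0.6,-120,148,20,50],[0,0,0.75,-150,185,25,50],[0,0,0.9,-180,222,30,50],[0,0,1.05,-210,259,35,50],[0,0,1.2,-240,296,40,50],[0,0,1.35,-270,333,45,50],[0,0,1.5,-300,370,50,50]],
])

```text
clock: 2.25
tcp_pos: [0.4466, 0.208, 0.1727]
tcp_rot: [0.994, -0.108, 0.0, -0.0]
ft_force: [0.6, 0.6, 0.1]
gripper_width: 0.573
```

```bash
cat > go.py <<'E'
from h import *
import sys
from scipy.spatial.transform import Rotation as R
# args x y z xangle
x,y,z,a=map(float,sys.argv[1:5])
s=arm.state();r=R.from_quat(s['tcp_rot']);X=np.array([np.cos(a),np.sin(a),0]);Z=np.array([0,0,-1.]);Y=np.cross(Z,X)
t=R.from_matrix(np.c_[X,Y,Z])
print(np.round(s['clock'],2),np.round(s['tcp_pos'],4),np.round(s['joint_positions'],2),'F',np.round(s['ft_force'],1),s['gripper_width']*87)
print('turn',np.round((r.inv()*t).as_rotvec(),4),'shift',np.round(1000*r.inv().apply(np.array([x,y,z])-s['tcp_pos']),1))
E
python3 go.py .518 .114 .14 -1.300
```

```text
2.25 [0.4466 0.208  0.1727] [ 0.28 -0.06  1.92  0.    1.28  0.49] F [0.6 0.6 0.1] 49.858620719598086
turn [-8.0000e-04 -4.0000e-04  1.0841e+00] shift [89.8 76.5 32.8]
```

Call:
play_rows([
  [[0,0,0.13,12,10,4,50],[0,0,0.27,24,20,8,50],[0,0,0.41,36,30,12,50],[0,0,0.55,48,40,16,50],[0,0,0.69,60,50,20,50],[0,0,0.83,72,60,24,50],[0,0,0.97,84,70,28,50],[0,0,1.084,90,76.5,33,50],[0,0,1.084,90,76.5,33,50],[0,0,1.084,90,76.5,33,50]],
])

```text
clock: 3.5
tcp_pos: [0.5177, 0.1159, 0.1397]
tcp_rot: [0.798, -0.602, -0.0, -0.0]
ft_force: [0.2, 0.4, 0.4]
gripper_width: 0.576
```

```bash
python3 go.py .518 .114 .041 -1.300
python3 - <<'E'
from h import *
for n in("side","top"):
    p=optics.get_image(n);i=np.ascontiguousarray(p['pixels'][:,:,::-1])
    c=i[110:330,160:420] if n=='side' else i[110:300,140:480]
    cv2.imwrite(f'pics/{n}1z.png',cv2.resize(c,None,fx=2.3,fy=2.3,interpolation=cv2.INTER_CUBIC))
E
```

```text
3.5 [0.5177 0.1159 0.1397] [0.07 0.07 1.85 0.   1.22 1.36] F [0.2 0.4 0.4] 50.07432791051549
turn [-0.0001  0.0002  0.0072] shift [ 1.9  0.2 98.7]
```

View pics/side1z.png

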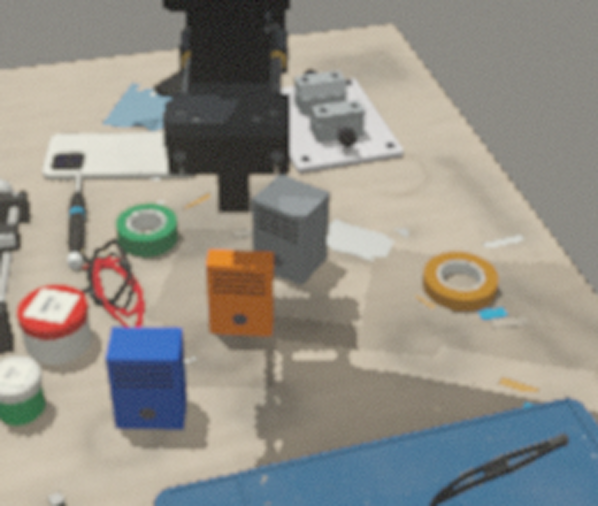

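View pics/top1z.png

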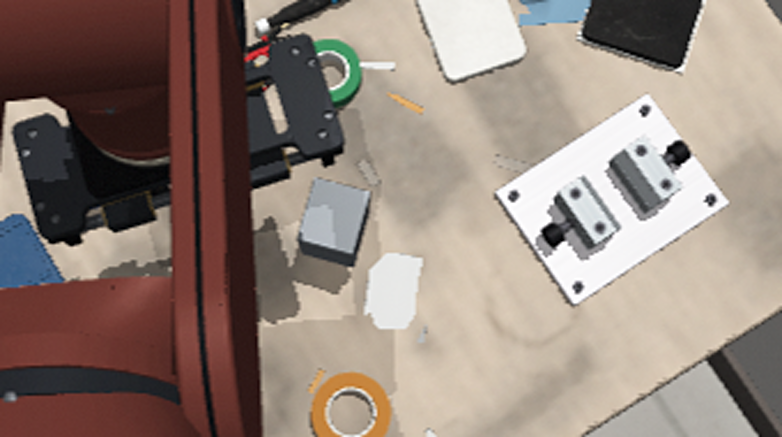

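The gripper hovers over the block and the view is consistent with the fit. Descending.

Call:
play_rows([
  [[0,0,0,2,0,12,50],[0,0,0,2,0,26,50],[0,0,0,2,0,40,50],[0,0,0,2,0,54,50],[0,0,0,2,0,68,50],[0,0,0,2,0,82,50],[0,0,0,2,0,92,50],[0,0,0,2,0,99,50],[0,0,0,2,0,99,50],[0,0,0,2,0,99,50]],
], newtons=25)

```text
clock: 4.85
tcp_pos: [0.5188, 0.1137, 0.041]
tcp_rot: [0.798, -0.603, 0.0, -0.0]
ft_force: [-0.5, 0.0, -0.2]
gripper_width: 0.572
```

```bash
python3 go.py .518 .114 .041 -1.300
python3 - <<'E'
from h import *
for n in("side",):
    p=optics.get_image(n);i=np.ascontiguousarray(p['pixels'][:,:,::-1])
    c=i[150:300,180:380]
    cv2.imwrite(f'pics/{n}2z.png',cv2.resize(c,None,fx=3.5,fy=3.5,interpolation=cv2.INTER_CUBIC))
E
```

```text
4.85 [0.5188 0.1137 0.041 ] [ 0.07  0.21  1.91 -0.    1.02  1.36] F [-0.5  0.  -0.2] 49.77681011110616
turn [-0.0009 -0.0002  0.005 ] shift [-0.5  0.7  0. ]
```

View pics/side2z.png

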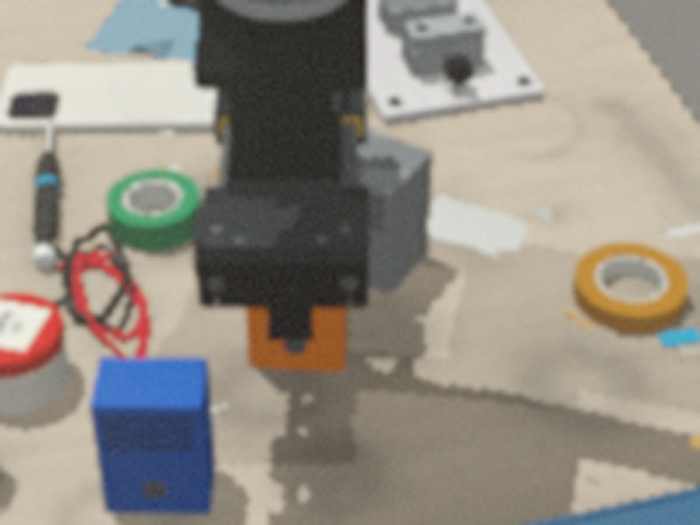

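The finger, at column about 291 in the crop, sits in front of the middle of the orange face (248–347). Closing, then lifting slightly.

Call:
play_rows([
  [[0,0,0,0,0,0,30],[0,0,0,0,0,0,22],[0,0,0,0,0,0,10],[0,0,0,0,0,0,10],[0,0,0,0,0,0,10],[0,0,0,0,0,0,10],[0,0,0,0,0,-5,10],[0,0,0,0,0,-15,10],[0,0,0,0,0,-30,10],[0,0,0,0,0,-40,10]],
], newtons=25)

```text
clock: 6.15
tcp_pos: [0.5192, 0.1138, 0.0823]
tcp_rot: [0.798, -0.603, 0.001, -0.001]
ft_force: [0.1, -0.2, -0.9]
gripper_width: 0.23
```

```bash
python3 go.py .5199 -.1953 .16 -1.025
python3 - <<'E'
from h import *
for n in("side",):
    p=optics.get_image(n);i=np.ascontiguousarray(p['pixels'][:,:,::-1])
    c=i[150:300,180:380]
    cv2.imwrite(f'pics/{n}3z.png',cv2.resize(c,None,fx=3.5,fy=3.5,interpolation=cv2.INTER_CUBIC))
E
```

```text
6.15 [0.5192 0.1138 0.0823] [0.07 0.15 1.89 0.   1.1  1.36] F [ 0.1 -0.2 -0.9] 19.990775243827514
turn [-0.0019 -0.0007 -0.27  ] shift [297.6  83.3 -77.7]
```

View pics/side3z.png

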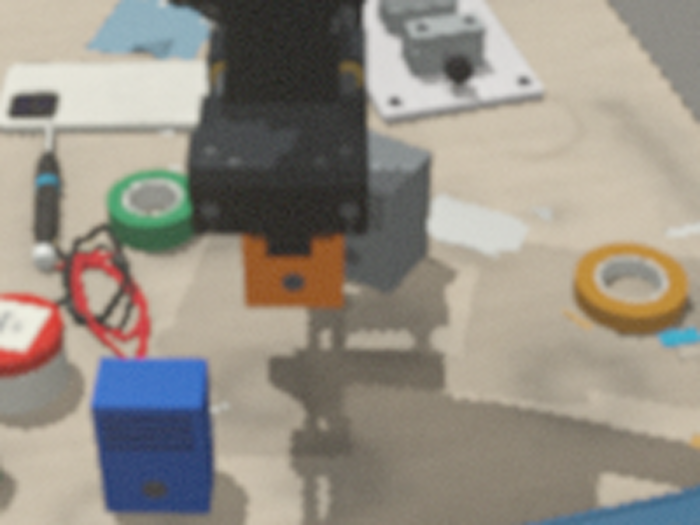

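Held: the opening reads 20.0 mm, which matches the block's thickness. Raising, then traversing to the jig.

Call:
play_rows([
  [[0,0,0,0,0,-25,10],[0,0,0,0,0,-55,10],[0,0,0,5,1,-78,10],[0,0,-0.03,35,10,-78,10],[0,0,-0.07,80,22,-78,10],[0,0,-0.12,125,35,-78,10],[0,0,-0.17,170,47,-78,10],[0,0,-0.21,215,60,-78,10],[0,0,-0.25,255,71,-78,10],[0,0,-0.27,280,78,-78,10]],
])

```text
clock: 7.45
tcp_pos: [0.5193, -0.179, 0.1589]
tcp_rot: [0.871, -0.491, 0.0, 0.0]
ft_force: [-0.1, 0.2, -1.8]
gripper_width: 0.227
```

```bash
python3 go.py .5199 -.1953 .12 -1.025
```

```text
7.45 [ 0.5193 -0.179   0.1589] [-0.48  0.09  1.79 -0.    1.26  0.55] F [-0.1  0.2 -1.8] 19.762826575669642
turn [-0.0001 -0.0006 -0.0007] shift [14.2  7.9 38.9]
```

Call:
play_rows([
  [[0,0,0,5,3,0,10],[0,0,0,10,6,5,10],[0,0,0,14,8,12,10],[0,0,0,14,8,22,10],[0,0,0,14,8,34,10],[0,0,0,14,8,46,10],[0,0,0,14,8,54,10],[0,0,0,14,8,59,10],[0,0,0,14,8,59,10],[0,0,0,14,8,59,10]],
])

```text
clock: 8.7
tcp_pos: [0.5203, -0.1933, 0.1]
tcp_rot: [0.872, -0.49, 0.0, -0.0]
ft_force: [0.5, -0.7, -0.9]
gripper_width: 0.225
```

```bash
python3 go.py .5199 -.1953 .05 -1.025
python3 - <<'E'
from fit import *
P={}
for n in("side","top"):
    p=optics.get_image(n);P[n]=p;i=np.ascontiguousarray(p['pixels'][:,:,::-1])
    x0,y0,w,h=(240,90,140,110) if n=='side' else (330,120,140,140)
    c=cv2.resize(i[y0:y0+h,x0:x0+w],None,fx=4.2,fy=4.2,interpolation=cv2.INTER_CUBIC)
    cv2.imwrite(f'pics/{n}4z.png',c)
s=arm.state();t=s['tcp_pos']
r=cut_out(P['side'],'spacer_orange')
for a in r[:2]: print(a['score'],a['rect'])
m=r[0]['region'].astype(np.float32)
e=sil(P['side'],'spacer_orange',[t[0],t[1],.546,t[2]-.041])
def ex(m):
    v=np.argwhere(m>.5);return v.min(0),v.max(0)
print('obs',ex(m),'expected(unoccl)',ex(e))
E
```

```text
8.7 [ 0.5203 -0.1933  0.1   ] [-0.5   0.18  1.82 -0.    1.14  0.53] F [ 0.5 -0.7 -0.9] 19.573872034979935
turn [-0.0004 -0.0008 -0.    ] shift [ 1.5  1.4 50. ]
0.96 [305.0, 128.9, 28.7, 28.5]
obs (array([112, 292]), array([144, 315])) expected(unoccl) (array([111, 291]), array([145, 315]))
```

View pics/side4z.png

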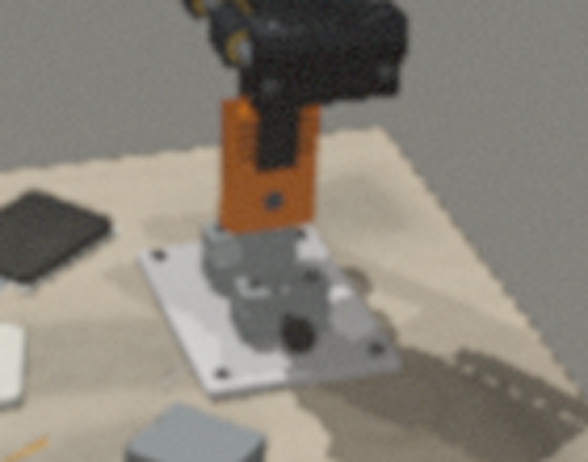

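View pics/top4z.png

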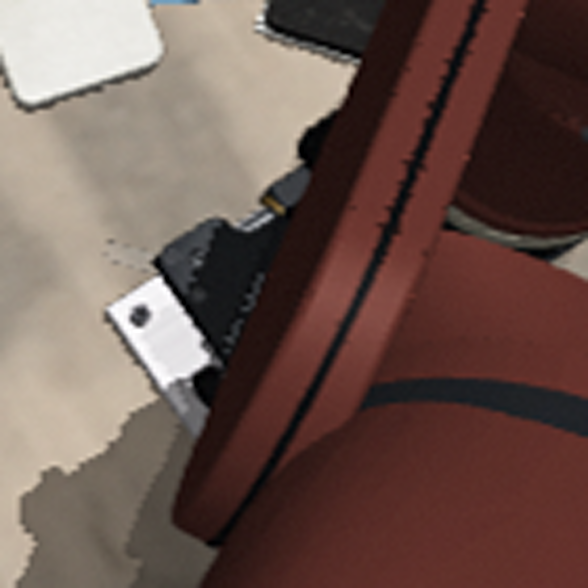

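Side view: the block hangs upright over the gap and its outline matches the expected outline to 1 px. Descending into the bevel in steps with force checks.

Call:
play_rows([
  [[0,0,0,1.5,1.4,2,10],[0,0,0,1.5,1.4,6,10],[0,0,0,1.5,1.4,10,10],[0,0,0,1.5,1.4,14,10],[0,0,0,1.5,1.4,18,10],[0,0,0,1.5,1.4,22,10],[0,0,0,1.5,1.4,26,10],[0,0,0,1.5,1.4,29,10],[0,0,0,1.5,1.4,32,10],[0,0,0,1.5,1.4,32,10]],
])

```text
clock: 10.1
tcp_pos: [0.5193, -0.195, 0.0672]
tcp_rot: [0.872, -0.49, -0.0, 0.0]
ft_force: [-0.3, 0.0, -0.8]
gripper_width: 0.231
```

```bash
python3 go.py .5199 -.1953 .05 -1.025;python3 - <<'E'
from h import *
s=arm.state();print(s['wrist_torque'])
p=optics.get_image('side');i=np.ascontiguousarray(p['pixels'][:,:,::-1])
cv2.imwrite('pics/side5z.png',cv2.resize(i[90:200,240:380],None,fx=5,fy=5,interpolation=cv2.INTER_CUBIC))
E
```

```text
10.1 [ 0.5193 -0.195   0.0672] [-0.5   0.22  1.84  0.    1.08  0.52] F [-0.3  0.  -0.8] 20.12425963207213
turn [ 0.0003  0.0005 -0.    ] shift [ 0.6 -0.3 17.2]
[-0.0791131   0.06116513  0.01028892]
```

View pics/side5z.png

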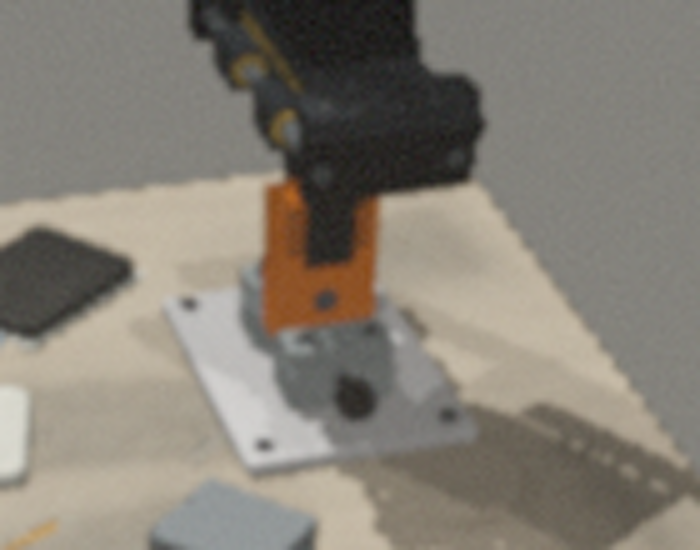

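The foot is now about 26 mm above the worktop, inside the straight part of the gap, with no contact force. Continuing to the floor.

Call:
play_rows([
  [[0,0,0,0,0,2,10],[0,0,0,0,0,4,10],[0,0,0,0,0,6,10],[0,0,0,0,0,8,10],[0,0,0,0,0,10,10],[0,0,0,0,0,12,10],[0,0,0,0,0,14,10],[0,0,0,0,0,16,10],[0,0,0,0,0,17,10],[0,0,0,0,0,17,10]],
])

```text
clock: 11.4
tcp_pos: [0.5195, -0.1951, 0.0504]
tcp_rot: [0.872, -0.49, -0.0, 0.0]
ft_force: [-0.5, -0.4, -1.2]
gripper_width: 0.228
```

```bash
python3 go.py .5199 -.1953 .049 -1.025
```

```text
11.4 [ 0.5195 -0.1951  0.0504] [-0.5   0.25  1.85 -0.    1.05  0.52] F [-0.5 -0.4 -1.2] 19.826530377042825
turn [0.0001 0.0002 0.    ] shift [ 0.4 -0.2  1.4]
```

Not on the floor yet. Going down in half-millimetre steps.

Call:
play_rows([
  [[0,0,0,0,0,0.5,10],[0,0,0,0,0,1,10],[0,0,0,0,0,1.5,10],[0,0,0,0,0,2,10],[0,0,0,0,0,2,10],[0,0,0,0,0,2,10],[0,0,0,0,0,2,10],[0,0,0,0,0,2,10],[0,0,0,0,0,2,10],[0,0,0,0,0,2,10]],
])

```text
clock: 12.65
tcp_pos: [0.5195, -0.1951, 0.0486]
tcp_rot: [0.872, -0.49, 0.0, 0.0]
ft_force: [1.1, -0.4, -0.7]
gripper_width: 0.228
```

```bash
python3 go.py .5199 -.1953 .049 -1.025
```

```text
12.65 [ 0.5195 -0.1951  0.0486] [-0.5   0.25  1.85 -0.    1.05  0.52] F [ 1.1 -0.4 -0.7] 19.873320260996422
turn [-0. -0.  0.] shift [ 0.4 -0.2 -0.4]
```

Call:
play_rows([
  [[0,0,0,0,0,0.3,10],[0,0,0,0,0,0.6,10],[0,0,0,0,0,0.9,10],[0,0,0,0,0,1.2,10],[0,0,0,0,0,1.2,10],[0,0,0,0,0,1.2,10],[0,0,0,0,0,1.2,10],[0,0,0,0,0,1.2,10],[0,0,0,0,0,1.2,10],[0,0,0,0,0,1.2,10]],
])

```text
clock: 13.9
tcp_pos: [0.5196, -0.1952, 0.0485]
tcp_rot: [0.872, -0.49, 0.0, 0.0]
ft_force: [-4.4, 1.4, 10.7]
gripper_width: 0.228
```

```bash
python3 go.py .5199 -.1953 .049 -1.025
```

```text
13.9 [ 0.5196 -0.1952  0.0485] [-0.5   0.25  1.85 -0.    1.05  0.52] F [-4.4  1.4 10.7] 19.80053828541025
turn [ 0.0001 -0.0001  0.0001] shift [ 0.3 -0.1 -0.5]
```

It is on the floor: 10.7 N upward at the expected height. Releasing and lifting.

Call:
play_rows([
  [[0,0,0,0,0,-0.8,15],[0,0,0,0,0,-0.8,25],[0,0,0,0,0,-0.8,40],[0,0,0,0,0,-0.8,45],[0,0,0,0,0,-0.8,45],[0,0,0,0,0,-10,45],[0,0,0,0,0,-25,45],[0,0,0,0,0,-45,45],[0,0,0,0,0,-65,45],[0,0,0,0,0,-85,45]],
])

```text
clock: 15.15
tcp_pos: [0.52, -0.1953, 0.1345]
tcp_rot: [0.872, -0.49, 0.001, 0.0]
ft_force: [0.2, 0.2, -0.1]
gripper_width: 0.517
```

Call:
play_rows([
  [[0,0,0,0,0,-20,45],[0,0,0,-20,0,-40,45],[0,0,0,-60,0,-50,45],[0,0,0,-100,0,-60,45],[0,0,0,-140,0,-60,45],[0,0,0,-180,0,-60,45],[0,0,0,-220,0,-60,45],[0,0,0,-260,0,-60,45],[0,0,0,-290,0,-60,45],[0,0,0,-300,0,-60,45]],
])

```text
clock: 16.4
tcp_pos: [0.3635, 0.0623, 0.1935]
tcp_rot: [0.872, -0.49, 0.001, -0.001]
ft_force: [0.7, -0.5, 0.5]
gripper_width: 0.519
```

Run:
```python
from fit import *
s=arm.state();print(s['clock'],s['tcp_pos'],s['ft_force'],s['gripper_width'])
Q={'spacer_orange':[.5196,-.1952,.546,.008],'jig':[.5199,-.1953,.546]}
for n in("side","top"):
    p=optics.get_image(n);i=np.ascontiguousarray(p['pixels'][:,:,::-1])
    x0,y0,w,h=(240,90,140,110) if n=='side' else (330,120,140,140)
    cv2.imwrite(f'pics/{n}6.png',i);cv2.imwrite(f'pics/{n}6z.png',cv2.resize(i[y0:y0+h,x0:x0+w],None,fx=4.2,fy=4.2,interpolation=cv2.INTER_CUBIC))
    for t in Q:
        m=cut_out(p,t)
        if not m: print(n,t,'none');continue
        e=sil(p,t,Q[t])>.5;r=m[0]['region']
        print(n,t,m[0]['score'],'obs',np.argwhere(r).mean(0).round(1),'exp',np.argwhere(e).mean(0).round(1),'IoU',(r&e).sum()/(r|e).sum())
```

```text
16.4 [0.36353216 0.06231262 0.19348731] [ 0.73839381 -0.51904855  0.49838712] 0.5188252437374145
side spacer_orange 0.77 obs [143.  302.7] exp [147.4 302.6] IoU 0.6869806094182825
side jig 0.72 obs [165.4 302. ] exp [162.5 302.2] IoU 0.808328884143086
top spacer_orange 0.87 obs [191.1 412.2] exp [190.5 410.8] IoU 0.8594594594594595
top jig 0.57 obs [196.9 404.6] exp [195.8 405.7] IoU 0.841337386018237
```

View pics/side6z.png

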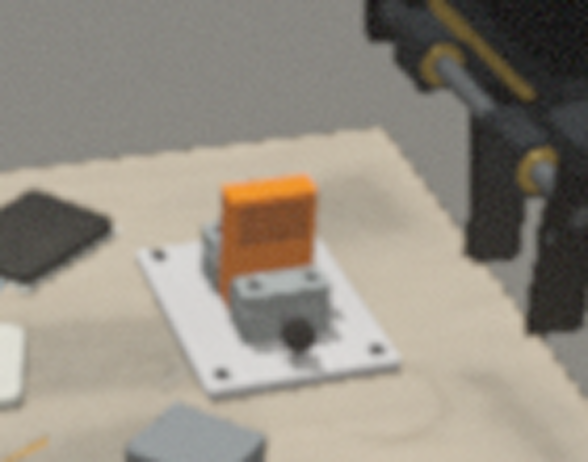

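View pics/top6z.png

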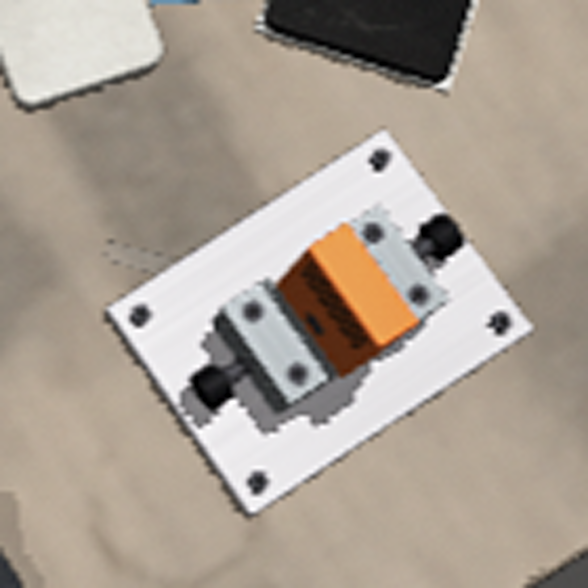

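View pics/side6.png

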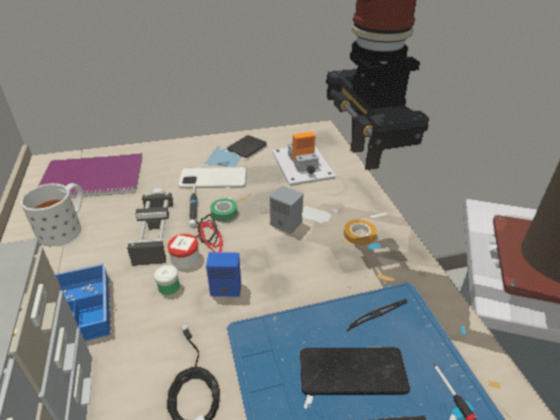

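Seated, upright, centred, with lines uppermost. Blue and grey are where they stood at the start. Handing in.

```bash
python3 -c "
from bench import job;print(job.hand_in())"
```

```text
the job is handed in; nothing more can be done
None
```

The orange spacer is seated in the jig and the job is handed in. No verdict was reported; the clock stood at about 16.5 s of the 38 s allowed.

**What I did:** I found the poses by fitting outlines in both camera views. I gripped the orange spacer across its thickness at the grip lines; the opening read 20 mm, matching the block. I guided it down between the jaws until it met the plate at the expected height, with about 11 N upward force. Then I let go, lifted clear and moved the arm away.

**Last checks:**
- **Placement:** both pictures show the spacer upright in the gap, about centred along the jaws, with the grip lines uppermost.
- **Bystanders:** in the final side view, blue and grey stand at the same pixel positions as at the start. I did not measure them again.
- **Robot:** the force reading was near zero, with the arm well clear of the jig.
- **Weaker agreement:** the final masks overlapped my model by 0.69 to 0.86. That is partly because the jaws hide the spacer's foot and the spacer hides part of the jig.
- **Jig position:** the two cameras' fits of the jig differed by about 3 mm. The spacer still went in without touching the jaws noticeably.

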